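# Send the bare aluminium heat sink down the rocker chute

### The job

Pick up the bare silver aluminium heat sink and set it gently on the rocker chute's tray, on the half nearer the blue bin, then let go so that its own weight tips the tray and it slides into the blue bin. Do not drop it from a height, do not push the tray with the gripper, and leave the black heat sink where it is.

Things in the scene. Friction and masses are not known exactly. Their poses are not given: they have to be found in the camera images.
- heat_sink: Part to send: silver aluminium heat sink, 60 long (x) x 44 wide (y) x 40 mm high, 0.14 kg, on its flat base, six upright fins along x; the outer fins are flat side faces 44 mm apart, good to grip. Origin: centre of underside, z up. In a row on the mat, any order, 130 mm or more apart: it, black_sink, a yellow transformer (68x44x44 mm), a blue capacitor can (35 mm wide, 56 high).
- black_sink: Look-alike to leave where it is: same shape and size as heat_sink, but black. Origin: centre of its underside, z up.
- rocker: Grey stand with a level steel seesaw tray. Origin: centre of stand's underside, on the bench, under the pivot (black stripe); y along the tray, z up. Slippery tray face 125 mm up, 240 mm long, 84 mm between lips 10 mm high, ends open; uprights at the pivot rise 6 mm over the face. A heat sink set 50 to 95 mm (best 75) from the pivot tips that end 29 degrees down and slides off in about 1 s.
- blue_bin: Open blue bin fixed under one end of the tray (a grey one is under the other; which end varies). 130 (x) x 160 (y) x 50 mm high, walls 5 mm, rubber floor 8 mm above its underside. Origin: centre of its underside, on the bench, 172 mm from the rocker's origin along the rocker's +y or -y; axes parallel to the rocker's.
Things that resemble listed ones, but are neither listed nor needed, are in the scene too. Several things look just like the heat_sink: the one meant starts farthest from the robot's base. What is shaped like the blue_bin but pink is not meant.

How it is judged:
By the outcome, as a careful person would: the job done as asked, in the order asked, and still so for the second after the job is handed in, with the robot touching nothing.
It also fails if it takes over 40 s, if anything falls off the work surface, if the arm or the gripper's body presses on something with over 40 N, if the wrist force passes 120 N, or if a joint passes its speed limit or range.

### The arm

A 6-joint arm with a two-finger parallel gripper is mounted at the origin on the work surface. World frame = base frame: x ahead of the robot, y to its left, z up, the work surface at z = 0. Lengths are in m, angles in degrees, forces in N, time in s.
With the tool pointing down it reaches from about 0.4 to 0.825 m from the base axis. Payload 7 kg.
Tool frame: the origin (TCP) lies between the finger pads; the fingertips stand 19 mm ahead of it and the grasp point (between the pads) is the TCP; y points along the fingers, x is the direction in which the jaws open and shut, and the axes are right-handed (so a half turn about y gives the same grasp; the last joint's range is limited). The gripper opens to 88 mm and grips with 3 to 60 N. Pads are 19 mm wide; open, the fingers measure 130 mm over their backs; the gripper's body (78 mm by 193 mm) begins 47 mm behind the grasp point.
Start: joints at [-52.993, 20.546, 0.682, 0, -70.136, -16.507], TCP at [0.236, -0.632, 0.246] pointing down, gripper open.
Joint ranges: [-176.03, 176.03], [-82.01, 121.73], [-58.28, 71.71], [-173.87, 95.51], [-174.79, -0.11], [-173.66, 173.66]. Speed limits (degrees/s): [136.94, 136.94, 172.46, 180, 180, 180].

### API

Orientations are given as [roll, pitch, yaw] about the fixed x, y, z axes, in that order (R = Rz(yaw) Ry(pitch) Rx(roll)).
In Python, from plant import r gives the robot as it stands. The module is installed in compiled form; this text tells all that it offers.
- The arm moves only by the tool jog_arm, never from a script. Its argument "steps" is a list of rows, each a list of 5 numbers: the closure, from 0 (fully open) to 1 (shut), then the shift along the tool's x, y, z in m, then the turn about the tool's y in degrees. In form: [[jaw, x, y, z, turn], ...]. A call has 1 to 12 rows; each row shifts and turns the commanded pose from where the row before left it, along the tool's axes as they then stand; what a row does not reach is not made up. A row lasts 1/12 s, in which the tool goes at most 41.7 mm and 7.16 degrees, less where a joint would pass 70% of its speed; a pose out of reach is approached as far as the arm can. A call with a gripper value outside its range is refused whole. The fingers move at their own pace and stop on an object; "squeeze" is the grip in N (left out, the last holds). Time passes only in rows, so rows that do not move let the fingers close. It gives the time, the measured TCP pose, the force and the opening at its end, in the units of the state.
- r.get_state(): the state, without advancing time (a new reading comes with each control period).
- r.capture(name): name is "scene" or "side" or "wrist"; returns a dict with "image" (420x560x3 uint8, red, green, blue), "vfov" (degrees; the focal length in pixels is half the picture's height over the tangent of half this angle, whatever the lens; pixels are square), "cx", "cy" (the principal point, pixels), "R" (3x3) and "t" (3): a world point X has camera coordinates R X + t; the wrist camera has in their place "tool_from_camera" (4x4, takes a point from camera to tool coordinates, whose origin is the TCP and whose axes are the tool frame's). Camera axes: x right, y down, z forward; pixel columns grow to the right and rows downward; lengths in m; the calibration is good to about 2 mm. The wrist camera is an equidistant fisheye: a pixel r from the principal point sees the ray r / f radians off the axis. A picture is of the moment at which its call begins: read the wrist's pose just before it. There is no depth.
- r.close_job(): hands the job in, once; it reports no verdict.
The state is a dict: "time_s": time; "joints": joint angles; "qd": joint speeds; "joint_torque": joint torques, N m; "tcp_pos": TCP position; "eef_rot": TCP orientation; "contact_force": force on the tool from outside, world axes, zero at the start; "moment": the same for the moment, N m; "gripper_width": finger opening in m.
Only numpy, scipy, OpenCV 4.12 (cv2) and the standard library are available. Lean on these libraries where they do the work, as an engineer would, in place of code of your own. Each camera call takes 0.05 s, during which the arm holds its last target.

## Working session

There is one attempt and no reset: what is moved stays moved. The work goes in short steps, Python scripts to look and compute and a tool call to move; the robot and the scene stay as the last step left them, time stands still between calls to the robot, and variables do not carry over. Pictures are saved under pics/ and viewed, and the job is handed in when it is done.

Besides the shell and the picture viewer there is one more tool, called after "Request:" by a JSON object that holds its "api" and its "payload". jog_arm: Moves the arm, as the interface text tells. Its arguments: {"type":"object","properties":{"steps":{"type":"array","items":{"type":"array","items":{"type":"number"}}},"squeeze":{"type":"number"}},"required":["steps"]}

```bash
mkdir -p pics; cat > h.py <<'E'
import numpy as np,cv2,pickle
from plant import r
E
python3 - <<'E'
from h import *
s=r.get_state();print(s)
for n in("scene","side","wrist"):
    c=r.capture(n);pickle.dump(c,open(n+'.pkl','wb'));cv2.imwrite(f'pics/{n}0.png',c['image'][:,:,::-1])
    print(n,{k:v for k,v in c.items() if k!='image'})
E
```

```text
{'time_s': 0.0, 'joints': array([-5.29912032e+01,  2.05905141e+01,  6.33129173e-01, -1.98157534e-02,
       -7.01370868e+01, -1.65060902e+01]), 'qd': array([ 0.03263773, -0.05153598, -0.01012049,  0.00273732, -0.02378575,
       -0.03460782]), 'joint_torque': array([ 5.94085723e-04, -5.82719815e+01,  2.93070334e+01,  6.99805006e+00,
        6.90027126e-03, -1.55395710e-04]), 'tcp_pos': array([ 0.23621743, -0.63181463,  0.24462913]), 'eef_rot': array([-8.99910168e+01, -9.58714876e-02,  1.10495951e+02]), 'contact_force': array([0.13796872, 0.00622208, 0.37333688]), 'moment': array([0.00599937, 0.01062914, 0.07462967]), 'gripper_width': 0.08759390231074597}
scene {'vfov': 48.91388622099318, 'cx': 274.12396782148676, 'cy': 214.6502245348079, 'R': array([[-0.31690692,  0.94836461, -0.01321226],
       [ 0.80024805,  0.25988301, -0.54042936],
       [-0.50909044, -0.18183889, -0.84128565]]), 't': array([ 0.16821192, -0.33244874,  1.37272627])}
side {'vfov': 50.3184380212474, 'cx': 277.64937258093556, 'cy': 200.80369345707913, 'R': array([[-0.97799646, -0.20852831, -0.00623438],
       [-0.11739068,  0.57477362, -0.80984858],
       [ 0.17245971, -0.79129719, -0.58660584]]), 't': array([0.44659192, 0.08488102, 0.91063366])}
wrist {'vfov': 65.70646984690485, 'cx': 283.87675836920283, 'cy': 212.39644184295346, 'tool_from_camera': array([[ 9.99999941e-01, -2.72253928e-04,  2.08268879e-04,
        -8.07637709e-05],
       [-2.70672581e-04, -2.54374853e-01,  9.67105662e-01,
        -1.39238408e-01],
       [-2.10319950e-04, -9.67105661e-01, -2.54374911e-01,
         6.89548177e-02],
       [ 0.00000000e+00,  0.00000000e+00,  0.00000000e+00,
         1.00000000e+00]])}
```

View pics/scene0.png

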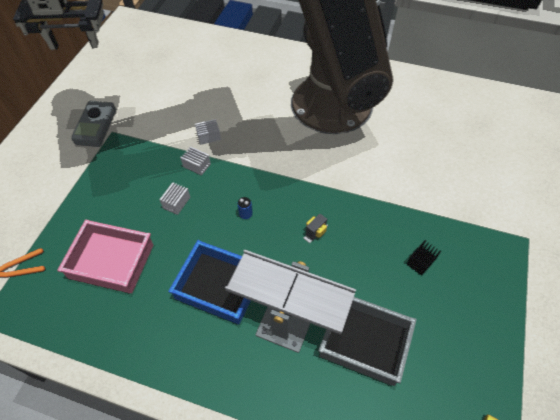

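View pics/side0.png

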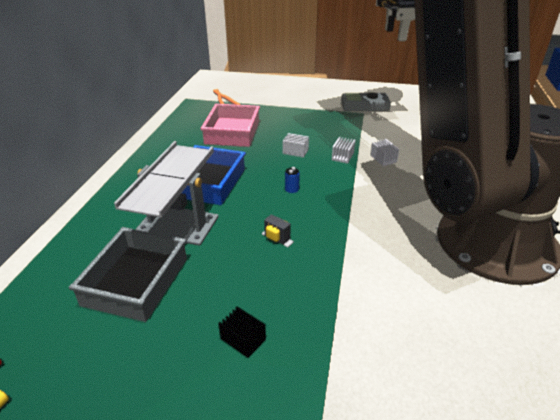

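View pics/wrist0.png

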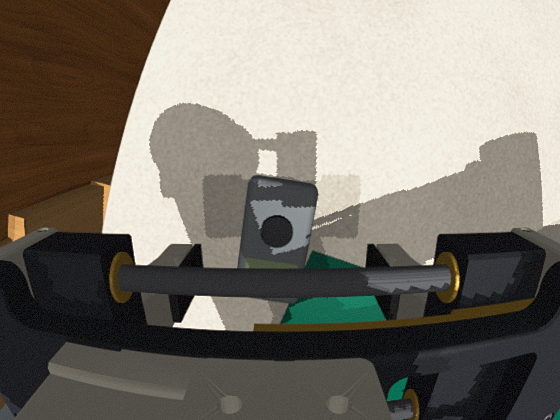

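The scene image shows three silver candidates, at about (207,132), (195,160) and (174,197). The blue bin is at (213,280), grey at (368,340), the black sink at (423,258), and a pink bin at (107,255). Next I'll enlarge the candidates and the rocker and measure the distances.

```bash
cat >> h.py <<'E'
def load(n): return pickle.load(open(n+'.pkl','rb'))
def ray(c,u,v):
    f=c['image'].shape[0]/2/np.tan(np.radians(c['vfov']/2))
    d=np.array([(u-c['cx'])/f,(v-c['cy'])/f,1.]); R=c['R'];return -R.T@c['t'],R.T@d
def onz(c,u,v,z):
    o,d=ray(c,u,v);return o+d*(z-o[2])/d[2]
def proj(c,X):
    f=c['image'].shape[0]/2/np.tan(np.radians(c['vfov']/2))
    p=c['R']@np.array(X)+c['t'];return np.array([f*p[0]/p[2]+c['cx'],f*p[1]/p[2]+c['cy']])
E
python3 - <<'E'
from h import *
c=load('scene');s=load('side')
for p in((207,132),(195,160),(174,197),(423,258)): 
    X=onz(c,*p,.03);print(p,X,np.hypot(*X[:2]),proj(s,X))
a=cv2.resize(c['image'][110:225,140:240],None,fx=5,fy=5,interpolation=cv2.INTER_CUBIC)
cv2.imwrite('pics/c1.png',a[:,:,::-1])
a=cv2.resize(c['image'][230:390,165:425],None,fx=3,fy=3,interpolation=cv2.INTER_CUBIC)
cv2.imwrite('pics/c2.png',a[:,:,::-1])
a=cv2.resize(s['image'][120:180,270:410],None,fx=5,fy=5,interpolation=cv2.INTER_CUBIC)
cv2.imwrite('pics/c3.png',a[:,:,::-1])
a=cv2.resize(s['image'][130:250,110:260],None,fx=5,fy=5,interpolation=cv2.INTER_CUBIC)
cv2.imwrite('pics/c4.png',a[:,:,::-1])
E
```

```text
(207, 132) [ 0.24473935 -0.29073487  0.03      ] 0.3800317270345743 [380.35077487 148.91096321]
(195, 160) [ 0.34649073 -0.2820497   0.03      ] 0.4467749481017173 [340.89589252 146.73868978]
(174, 197) [ 0.47256259 -0.28394789  0.03      ] 0.5513091727818896 [293.8491536  141.86219016]
(423, 258) [0.45146778 0.33329693 0.03      ] 0.5611684280003466 [236.78675321 326.72045568]
```

View pics/c1.png

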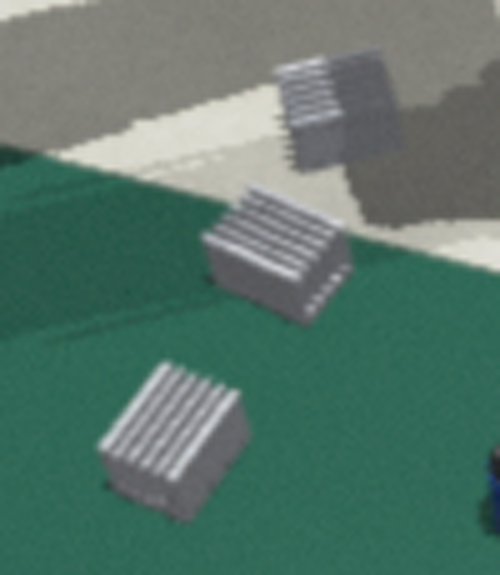

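View pics/c2.png

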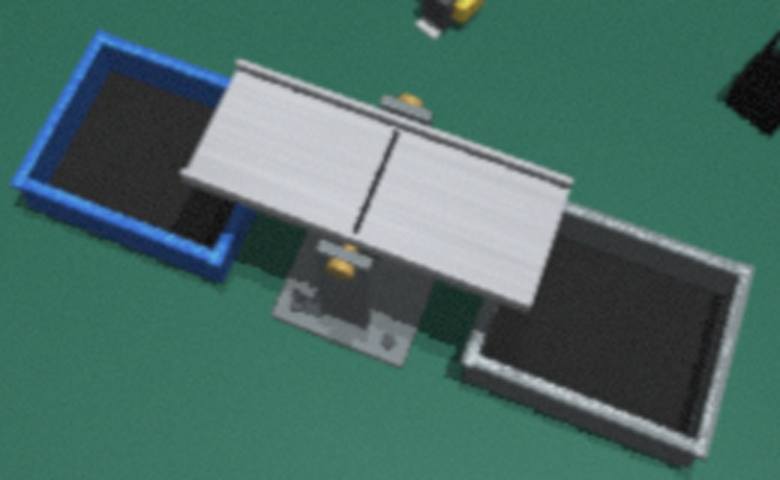

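View pics/c3.png

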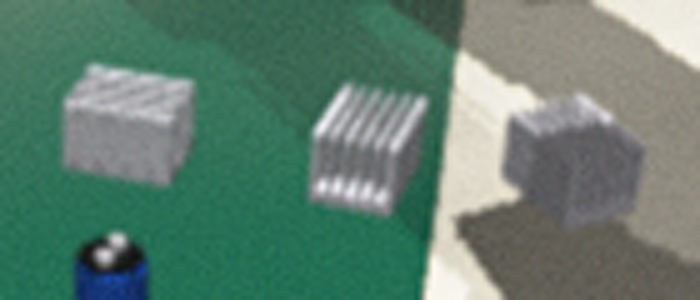

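View pics/c4.png

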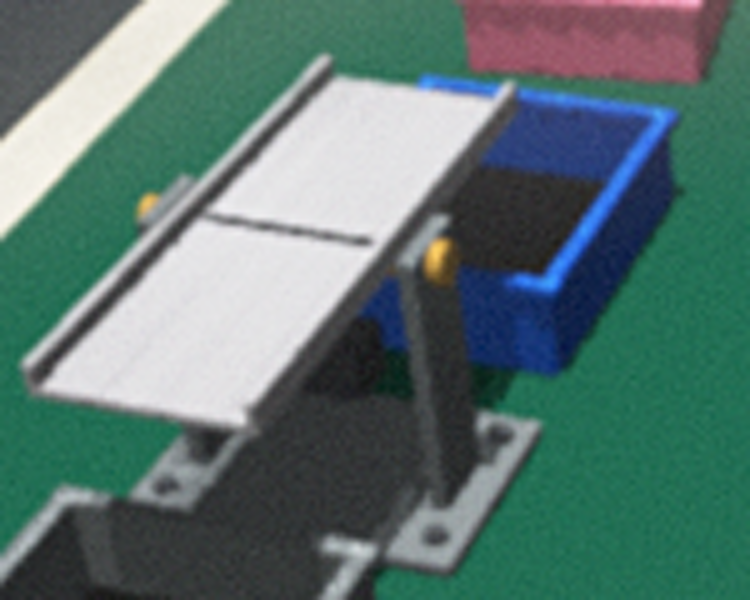

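The target is the silver sink at (174,197), at 0.55 m against 0.45 and 0.38 for the other two. It also lies in the row with the can, transformer and black sink. Now I'll measure the corners precisely in both views.

```bash
cat > m.py <<'E'
from h import *
c=load('scene');s=load('side')
S=lambda u,v,k,o:((u+.5)/k-.5+o[0],(v+.5)/k-.5+o[1])
def tri(p,q):
    A=[];b=[]
    for cam,uv in((c,p),(s,q)):
        o,d=ray(cam,*uv);d/=np.linalg.norm(d);P=np.eye(3)-np.outer(d,d);A.append(P);b.append(P@o)
    return np.linalg.lstsq(np.vstack(A),np.hstack(b),rcond=None)[0]
t=[onz(c,*S(u,v,5,(140,110)),.04) for u,v in((165,362),(242,393),(172,478),(102,447))]
t=np.array(t);print(t,t.mean(0),[np.linalg.norm(t[i]-t[i-1]) for i in range(4)])
d=(t[3]-t[0])+(t[2]-t[1]);print('long dir',np.degrees(np.arctan2(d[1],d[0])))
# base corners hull via side
for n,u,v in(('a',65,100),('b',90,66),('c',193,80),('d',168,122)): print('side',n,onz(s,*S(u,v,5,(270,120)),.04))
# side cam base line
for u,v in((65,165),(170,186)): print('side base',onz(s,*S(u,v,5,(270,120)),0))
# stripe
print('stripe tri');
a=tri(S(397,132,3,(165,230)),S(368,242,5,(110,130)));b=tri(S(357,232,3,(165,230)),S(205,214,5,(110,130)));print(a,b)
for p in((397,132),(357,232)): print(onz(c,*S(*p,3,(165,230)),.125))
for p in((368,242),(205,214)): print('s',onz(s,*S(*p,5,(110,130)),.125))
L=np.array([onz(c,*S(*p,3,(165,230)),.135) for p in((238,62),(183,172),(527,305),(570,180))]);print(L,L.mean(0),[np.linalg.norm(L[i]-L[i-1]) for i in range(4)])
d=L[0]-L[3]+L[1]-L[2];print('tray dir',np.degrees(np.arctan2(d[1],d[0])))
L=np.array([onz(s,*S(*p,5,(110,130)),.135) for p in((325,58),(512,88),(250,412),(30,368))]);print(L,L.mean(0),[np.linalg.norm(L[i]-L[i-1]) for i in range(4)])
d=L[0]-L[3]+L[1]-L[2];print('tray dir',np.degrees(np.arctan2(d[1],d[0])))
B=np.array([onz(c,*S(*p,3,(165,230)),.05) for p in((100,33),(15,182),(222,265))]);print('bin',B,(B[0]+B[2])/2)
E
python3 m.py
```

```text
[[ 0.43711782 -0.30236664  0.04      ]
 [ 0.44285845 -0.25705106  0.04      ]
 [ 0.50068703 -0.26857372  0.04      ]
 [ 0.49455268 -0.30960719  0.04      ]] [ 0.46880399 -0.28439965  0.04      ] [np.float64(0.05788944926508021), np.float64(0.0456777556171157), np.float64(0.05896538328304691), np.float64(0.04148946042376864)]
long dir -9.245818619118738
side a [ 0.50095456 -0.27216437  0.04      ]
side b [ 0.49536816 -0.31307798  0.04      ]
side c [ 0.43776934 -0.30800672  0.04      ]
side d [ 0.44334019 -0.25909186  0.04      ]
side base [ 0.50108596 -0.27286119  0.        ]
side base [ 0.44162564 -0.26194609  0.        ]
stripe tri
[0.62624629 0.08292317 0.12928028] [0.69976743 0.07751204 0.12820673]
[0.62286463 0.08139019 0.125     ]
[0.69901891 0.07751758 0.125     ]
s [0.62994202 0.07868894 0.125     ]
s [0.70229552 0.07226881 0.125     ]
[[ 0.61085512 -0.03705848  0.135     ]
 [ 0.6988987  -0.04277304  0.135     ]
 [ 0.7152753   0.19353604  0.135     ]
 [ 0.62533297  0.19983715  0.135     ]] [0.66259052 0.07838542 0.135     ] [np.float64(0.23733762468585562), np.float64(0.08822884120061146), np.float64(0.2368758643888887), np.float64(0.09016277413713782)]
tray dir -93.7305858314287
[[ 0.69757355 -0.04377329  0.135     ]
 [ 0.6077328  -0.03429584  0.135     ]
 [ 0.62234804  0.20352745  0.135     ]
 [ 0.71050787  0.1951048   0.135     ]] [0.65954056 0.08014078 0.135     ] [np.float64(0.2392280060448858), np.float64(0.09033926255120092), np.float64(0.23827195238975385), np.float64(0.08856125558919001)]
tray dir -93.30756352139804
bin [[ 0.57904521 -0.16859198  0.05      ]
 [ 0.7117925  -0.17750889  0.05      ]
 [ 0.72331577 -0.01309492  0.05      ]] [ 0.65118049 -0.09084345  0.05      ]
```

Measurements, checked against the given sizes:
- **Sink:** centre about (0.469, -0.286), long axis -9°, top face 58 x 43 mm.
- **Rocker:** centre about (0.661, 0.079), blue end pointing along -93.5°, lips 237 mm long and 89 mm apart over their outer edges.
- **Blue bin:** about (0.651, -0.091), which is 170 mm from the rocker (172 expected).

First I'll move above the sink.

Request:
{"api": "jog_arm", "payload": {"steps": [[0,0.0202,0,-0.0283,0],[0,0.0202,0,-0.0283,0],[0,0.0202,0,-0.0283,0],[0,0.0202,0,-0.0283,0],[0,0.0202,0,-0.0283,0],[0,0.0202,0,-0.0283,0],[0,0.0202,0,-0.0283,0],[0,0.0202,0,-0.0283,0],[0,0.0202,0,-0.0283,0],[0,0.0202,0,-0.0283,0],[0,0.0202,0,-0.0283,0],[0,0.0202,0,-0.0283,0]], "squeeze": 20}}

```text
time_s: 1.15
tcp_pos: [0.4701, -0.2846, 0.2456]
eef_rot: [-90.0, -0.0, 110.5]
contact_force: [0.8, -0.8, -0.7]
gripper_width: 0.0876
```

Request:
{"api": "jog_arm", "payload": {"steps": [[0,0,0.01,0,5.9],[0,0,0.02,0,5.9],[0,0,0.02,0,5.9],[0,0,0.02,0,5.9],[0,0,0.02,0,5.9],[0,0,0,0,0],[0,0,0,0,0],[0,0,0,0,0]]}}

```text
time_s: 1.82
tcp_pos: [0.4701, -0.2866, 0.1566]
eef_rot: [-90.0, 0.0, 81.2]
contact_force: [-0.4, -0.3, -0.4]
gripper_width: 0.0878
```

```bash
cat >> h.py <<'E'
from scipy.spatial.transform import Rotation as Ro
def wray(c,s,u,v):
    f=c['image'].shape[0]/2/np.tan(np.radians(c['vfov']/2))
    x,y=u-c['cx'],v-c['cy'];rr=np.hypot(x,y);th=rr/f
    d=np.array([x/rr*np.sin(th),y/rr*np.sin(th),np.cos(th)])
    T=c['tool_from_camera'];R=Ro.from_euler('xyz',s['eef_rot'],degrees=True).as_matrix()
    return s['tcp_pos']+R@T[:3,3],R@T[:3,:3]@d
def wz(c,s,u,v,z):
    o,d=wray(c,s,u,v);return o+d*(z-o[2])/d[2]
E
python3 - <<'E'
from h import *
s=r.get_state();c=r.capture('wrist');pickle.dump((c,s),open('w1.pkl','wb'))
print(s['tcp_pos'],s['eef_rot'],s['joints'],s['contact_force'])
cv2.imwrite('pics/w1.png',c['image'][:,:,::-1])
E
```

```text
[ 0.47013506 -0.28658567  0.15659914] [-9.00487709e+01  2.97554398e-02  8.12074150e+01] [-1.09599850e+01  1.32574695e+01 -2.21828245e+01  3.42534230e-02
 -5.45098494e+01 -8.78524615e+01] [-0.4315883  -0.32771758 -0.39782476]
```

View pics/w1.png

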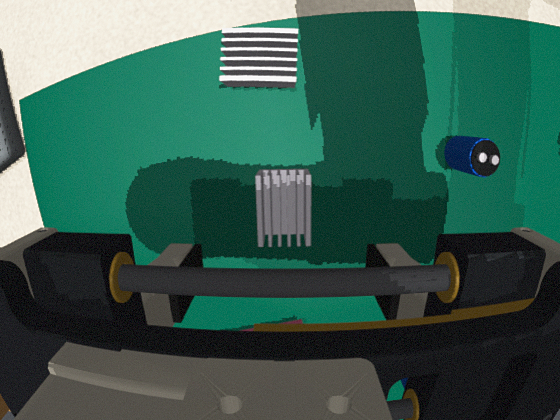

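The wrist view shows the target centred between the open fingers, at columns 256–311 and rows 170–246. The fins run along the image's vertical, the other silver sink is at (260,57) and the can at (475,156).

```bash
python3 - <<'E'
from h import *
c,s=pickle.load(open('w1.pkl','rb'))
cv2.imwrite('pics/w1c.png',cv2.resize(c['image'][160:255,235:335],None,fx=6,fy=6,interpolation=cv2.INTER_CUBIC)[:,:,::-1])
R=Ro.from_euler('xyz',s['eef_rot'],degrees=True).as_matrix()
hsv=cv2.cvtColor(c['image'],cv2.COLOR_RGB2HSV)
m=((hsv[:,:,1]<60)&(hsv[:,:,2]>70)).astype(np.uint8);m[:160]=0;m[252:]=0;m[:,:235]=0;m[:,335:]=0
m=cv2.morphologyEx(m,cv2.MORPH_CLOSE,np.ones((7,7)))
n,l,st,ce=cv2.connectedComponentsWithStats(m);k=1+np.argmax(st[1:,4]);print(st[k],ce[k])
for y in(190,205,220,235,243):
    x=np.where(l[y]==k)[0];a,b=[R.T@(wz(c,s,q,y,.04)-s['tcp_pos']) for q in(x[0]-.5,x[-1]+.5)]
    print(y,x[0],x[-1],a.round(4),b.round(4),((a+b)/2)[0])
E
```

```text
[ 255  169   57   78 4250] [283.30894118 207.12870588]
190 256 311 [-0.0231  0.1166  0.0201] [0.0218 0.1166 0.0201] -0.0006870115867850506
205 256 311 [-0.0234  0.1166  0.0078] [0.022  0.1166 0.0078] -0.0006928977971362316
220 257 310 [-0.0229  0.1166 -0.0049] [ 0.0215  0.1166 -0.0049] -0.0006991566078927893
235 257 310 [-0.0232  0.1166 -0.0179] [ 0.0218  0.1166 -0.0179] -0.0007062455911586597
243 258 310 [-0.0225  0.1166 -0.025 ] [ 0.0219  0.1166 -0.025 ] -0.00028897403355857346
```

View pics/w1c.png

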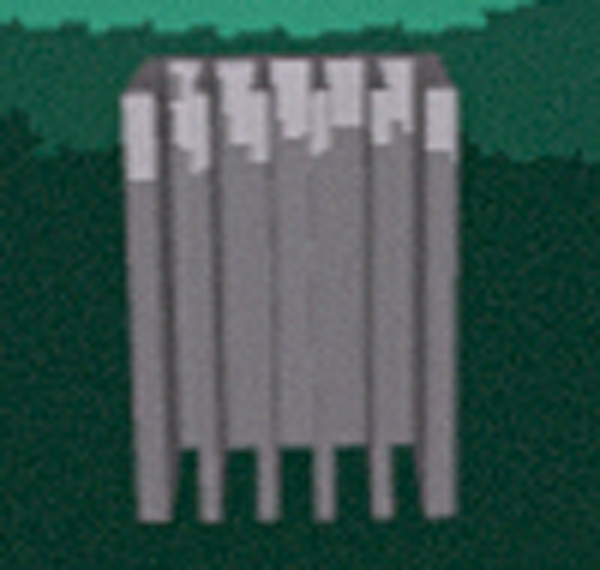

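Alignment is within 1 mm across and 2 mm along. I'll descend so the TCP is 35 mm above the base, which later keeps the fingertips above the tray lips, and then grip.

Request:
{"api": "jog_arm", "payload": {"steps": [[0,-0.0007,0.02,0.002,0],[0,0,0.02,0,0],[0,0,0.02,0,0],[0,0,0.02,0,0],[0,0,0.015,0,0],[0,0,0.0145,0,0],[0,0,0.012,0,0],[0,0,0,0,0],[0,0,0,0,0]]}}

```text
time_s: 2.62
tcp_pos: [0.468, -0.2869, 0.0348]
eef_rot: [-90.0, 0.0, 81.1]
contact_force: [0.9, -0.3, -0.4]
gripper_width: 0.0878
```

Request:
{"api": "jog_arm", "payload": {"steps": [[1,0,0,0,0],[1,0,0,0,0],[1,0,0,0,0],[1,0,0,0,0],[1,0,0,0,0],[1,0,0,0,0],[1,0,0,0,0],[1,0,0,0,0],[1,0,0,0,0],[1,0,0,0,0],[1,0,0,0,0],[1,0,0,0,0]], "squeeze": 20}}

```text
time_s: 3.62
tcp_pos: [0.4675, -0.2866, 0.0341]
eef_rot: [-90.0, 0.0, 81.0]
contact_force: [-1.2, -0.0, 1.4]
gripper_width: 0.044
```

Request:
{"api": "jog_arm", "payload": {"steps": [[1,0,-0.01,0,0],[1,0,-0.02,0,0],[1,0,-0.03,0,0],[1,0,-0.03,0,0],[1,0,-0.03,0,0],[1,0,-0.03,0,0],[1,0,-0.03,0,0],[1,0,-0.02,0,0],[1,0,-0.01,0,0],[1,0,0,0,0]]}}

```text
time_s: 4.45
tcp_pos: [0.4683, -0.2869, 0.2467]
eef_rot: [-90.2, 0.0, 81.0]
contact_force: [0.9, -0.2, 0.0]
gripper_width: 0.044
```

Request:
{"api": "jog_arm", "payload": {"steps": [[1,0,0,0,-4],[1,0,0,0,-6],[1,0,0,0,-6],[1,0,0,0,-6],[1,0,0,0,-6],[1,0,0,0,-6],[1,0,0,0,-6],[1,0,0,0,-6],[1,0,0,0,-6],[1,0,0,0,-6],[1,0,0,0,-6],[1,0,0,0,-6]]}}

```text
time_s: 5.45
tcp_pos: [0.4665, -0.2862, 0.2418]
eef_rot: [-90.0, -0.2, 151.3]
contact_force: [0.2, -0.4, -1.6]
gripper_width: 0.0441
```

Request:
{"api": "jog_arm", "payload": {"steps": [[1,0,0,0,-6],[1,0,0,0,-6],[1,0,0,0,-6],[1,0,0,0,-5],[1,0,0,0,-2.5],[1,0,0,0,0],[1,0,0,0,0]]}}

```text
time_s: 6.03
tcp_pos: [0.4668, -0.2863, 0.2425]
eef_rot: [-90.0, -0.1, 176.4]
contact_force: [-0.4, -0.6, -0.4]
gripper_width: 0.0438
```

Request:
{"api": "jog_arm", "payload": {"steps": [[1,-0.01,0,-0.018,0],[1,-0.015,0,-0.027,0],[1,-0.018,0,-0.032,0],[1,-0.018,0,-0.032,0],[1,-0.018,0,-0.032,0],[1,-0.018,0,-0.032,0],[1,-0.018,0,-0.032,0],[1,-0.018,0,-0.032,0],[1,-0.017,0,-0.03,0],[1,-0.013,0,-0.022,0],[1,-0.0073,0,-0.0123,0],[1,0,0,0,0]]}}

```text
time_s: 7.03
tcp_pos: [0.6568, 0.0061, 0.2423]
eef_rot: [-90.0, -0.1, 176.5]
contact_force: [0.4, -0.0, -1.7]
gripper_width: 0.0439
```

Request:
{"api": "jog_arm", "payload": {"steps": [[1,0,0.02,0,0],[1,0,0.02,0,0],[1,0,0.01,0,0],[1,0,0,0,0],[1,0,0,0,0],[1,0,0,0,0]]}}

```text
time_s: 7.53
tcp_pos: [0.6564, 0.0032, 0.1952]
eef_rot: [-90.0, 0.1, 176.5]
contact_force: [0.8, 0.2, -0.9]
gripper_width: 0.044
```

```bash
python3 - <<'E'
from h import *
s=r.get_state();print(s['tcp_pos'],s['eef_rot'])
for n in('scene','side','wrist'):
    c=r.capture(n);pickle.dump((c,s),open(n+'2.pkl','wb'));
    im=c['image']
    if n=='scene': im=cv2.resize(im[200:400,160:430],None,fx=2.9,fy=2.9,interpolation=cv2.INTER_CUBIC)
    if n=='side': im=cv2.resize(im[80:280,90:350],None,fx=3,fy=3,interpolation=cv2.INTER_CUBIC)
    cv2.imwrite(f'pics/{n}2.png',im[:,:,::-1])
E
```

```text
[0.65639034 0.00324941 0.19521358] [-8.99980043e+01  8.04236674e-02  1.76467434e+02]
```

View pics/scene2.png

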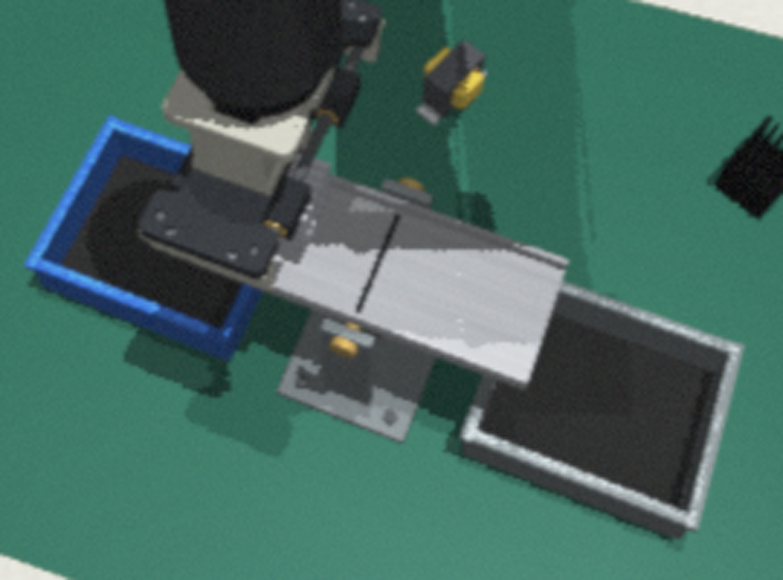

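View pics/side2.png

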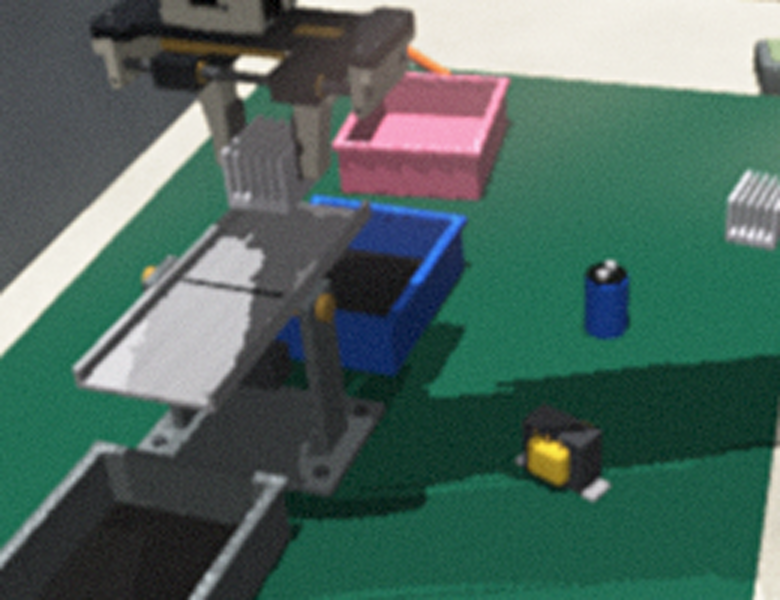

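View pics/wrist2.png

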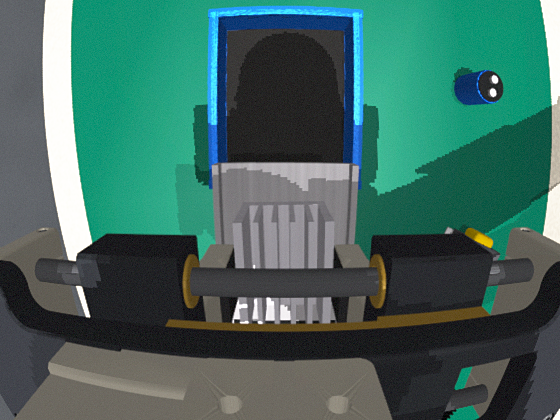

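The sink is held level over the blue-side half. In the wrist view the tray end is at row 165, the lips at columns 212 and 360, and the blue bin lies beyond the tray end. I'll check the tray height and end from the wrist view.

```bash
python3 - <<'E'
from h import *
c,s=pickle.load(open('wrist2.pkl','rb'))
R=Ro.from_euler('xyz',s['eef_rot'],degrees=True).as_matrix()
for u,v,z in((212.5,165,.135),(360,165,.135),(286,164,.125),(216,240,.135),(356,220,.135),(214,200,.135),(358,200,.135)):
    X=wz(c,s,u,v,z);print(u,v,X.round(4),(R.T@(X-s['tcp_pos'])).round(4))
cv2.imwrite('pics/w2c.png',cv2.resize(c['image'][150:300,190:380],None,fx=4,fy=4,interpolation=cv2.INTER_CUBIC)[:,:,::-1])
sc,_=pickle.load(open('side2.pkl','rb'))
# sink bottom corners in side image (crop/3+(90,80))
for u,v in((227,203),(297,212)): 
    U=(u+.5)/3-.5+90;V=(v+.5)/3-.5+80
    for z in(.155,.161): print(onz(sc,U,V,z))
E
```

```text
212.5 165 [ 0.6975 -0.0461  0.135 ] [-0.0439  0.0603  0.0467]
360 165 [ 0.6054 -0.0405  0.135 ] [0.0483 0.0601 0.0468]
286 164 [ 0.6516 -0.0423  0.125 ] [0.002  0.0702 0.0457]
216 240 [0.7007 0.0033 0.135 ] [-0.0442  0.0603 -0.0028]
356 220 [ 0.6084 -0.0048  0.135 ] [0.0474 0.0601 0.011 ]
214 200 [ 0.6988 -0.0237  0.135 ] [-0.0439  0.0603  0.0243]
358 200 [ 0.607 -0.018  0.135] [0.048  0.0601 0.0243]
[0.6886853  0.01927358 0.155     ]
[0.68337362 0.02919994 0.161     ]
[0.63674201 0.02155678 0.155     ]
[0.63212181 0.03145274 0.161     ]
```

View pics/w2c.png

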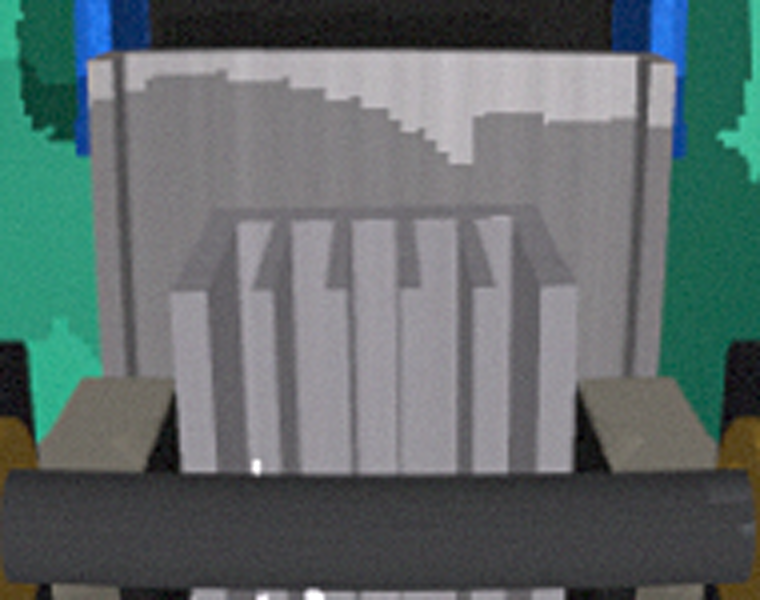

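The TCP is 74 mm from the pivot and 2 mm off-centre across the tray, which I'll correct. I'll lower most of the estimated 36 mm gap, then creep.

Request:
{"api": "jog_arm", "payload": {"steps": [[1,0.002,0.008,0,0],[1,0,0.008,0,0],[1,0,0.007,0,0],[1,0,0.005,0,0],[1,0,0.003,0,0],[1,0,0,0,0],[1,0,0,0,0],[1,0,0,0,0]]}}

```text
time_s: 8.35
tcp_pos: [0.6541, 0.0038, 0.1633]
eef_rot: [-90.0, 0.0, 176.5]
contact_force: [-1.0, 0.9, -1.6]
gripper_width: 0.0437
```

```bash
python3 - <<'E'
from h import *
s=r.get_state();print(s['tcp_pos'],s['contact_force'])
c=r.capture('side');cv2.imwrite('pics/side3.png',cv2.resize(c['image'][100:200,130:250],None,fx=6,fy=6,interpolation=cv2.INTER_CUBIC)[:,:,::-1])
E
```

```text
[0.65412361 0.00384921 0.16328631] [-1.04989889  0.86945109 -1.59871549]
```

View pics/side3.png

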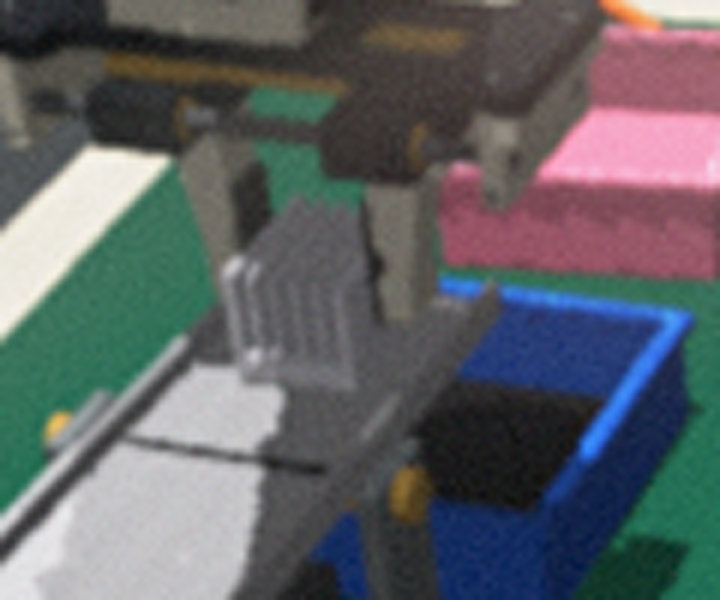

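The gap is about 4 mm, so I'll creep in small steps.

Request:
{"api": "jog_arm", "payload": {"steps": [[1,0,0.001,0,0],[1,0,0.001,0,0],[1,0,0,0,0],[1,0,0,0,0]]}}

```text
time_s: 8.73
tcp_pos: [0.6538, 0.0038, 0.1611]
eef_rot: [-90.0, 0.0, 176.5]
contact_force: [0.4, 0.3, -1.2]
gripper_width: 0.0439
```

Request:
{"api": "jog_arm", "payload": {"steps": [[1,0,0.0005,0,0],[1,0,0.0005,0,0],[1,0,0,0,0],[1,0,0,0,0]]}}

```text
time_s: 9.07
tcp_pos: [0.6538, 0.0038, 0.16]
eef_rot: [-90.0, -0.0, 176.5]
contact_force: [-0.9, 0.4, -1.2]
gripper_width: 0.0439
```

```bash
python3 - <<'E'
from h import *
for n in('side','wrist'):
    s=r.get_state();print(s['tcp_pos'],s['contact_force'],s['moment'])
    c=r.capture(n);im=c['image'];im=im[100:200,130:250] if n=='side' else im[150:300,190:380]
    cv2.imwrite(f'pics/{n}4.png',cv2.resize(im,None,fx=4,fy=4,interpolation=cv2.INTER_CUBIC)[:,:,::-1])
E
```

```text
[0.65383262 0.00384574 0.1599968 ] [-0.94203818  0.42532825 -1.23172587] [ 0.00944132  0.05203898 -0.03270308]
[0.6538445  0.00379012 0.16002476] [-0.16059147  0.10213188 -1.16847785] [ 0.06697154  0.0862499  -0.01864218]
```

View pics/side4.png

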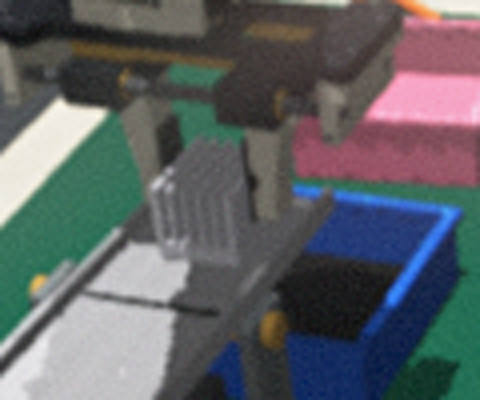

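View pics/wrist4.png

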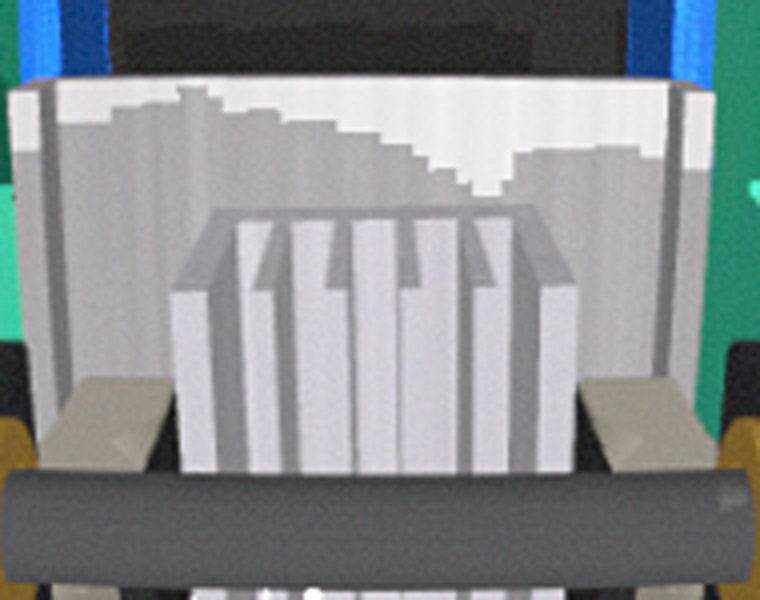

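Request:
{"api": "jog_arm", "payload": {"steps": [[1,0,0.0005,0,0],[1,0,0,0,0],[1,0,0,0,0]]}}

```text
time_s: 9.42
tcp_pos: [0.6538, 0.0038, 0.1595]
eef_rot: [-90.0, -0.0, 176.5]
contact_force: [1.6, 0.7, -0.4]
gripper_width: 0.0441
```

Request:
{"api": "jog_arm", "payload": {"steps": [[1,0,0.0003,0,0],[1,0,0,0,0],[1,0,0,0,0]]}}

```text
time_s: 9.67
tcp_pos: [0.6539, 0.0038, 0.1593]
eef_rot: [-90.0, -0.0, 176.5]
contact_force: [0.1, 0.7, -2.0]
gripper_width: 0.044
```

```bash
python3 - <<'E'
from h import *
s=r.get_state();print(s['tcp_pos'],s['contact_force'])
c=r.capture('wrist');im=c['image'][150:300,190:380]
cv2.imwrite(f'pics/wrist5.png',cv2.resize(im,None,fx=4,fy=4,interpolation=cv2.INTER_CUBIC)[:,:,::-1])
E
```

```text
[0.65385416 0.00382186 0.15926131] [ 0.08009245  0.70492044 -1.96442755]
```

View pics/wrist5.png

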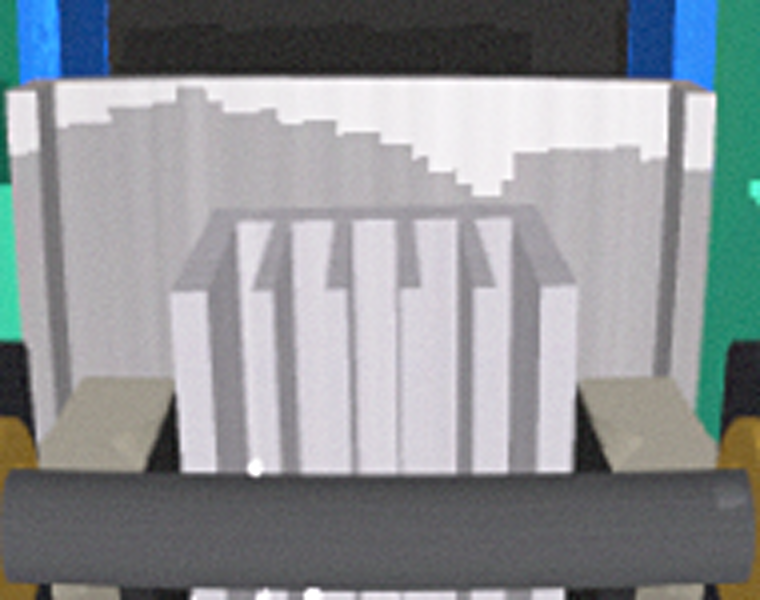

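The sink is on or within a fraction of a millimetre of the face and the tray is still level. I'll release while staying still, then retreat straight up.

Request:
{"api": "jog_arm", "payload": {"steps": [[0,0,0,0,0],[0,0,0,0,0],[0,0,0,0,0],[0,0,0,0,0],[0,0,0,0,0],[0,0,0,0,0],[0,0,0,0,0],[0,0,0,0,0]]}}

```text
time_s: 10.38
tcp_pos: [0.6539, 0.0038, 0.1593]
eef_rot: [-90.0, 0.0, 176.5]
contact_force: [-0.0, -0.2, 0.3]
gripper_width: 0.0864
```

Request:
{"api": "jog_arm", "payload": {"steps": [[0,0,-0.01,0,0],[0,0,-0.02,0,0],[0,0,-0.02,0,0],[0,0,-0.02,0,0],[0,0,-0.02,0,0],[0,0,-0.02,0,0],[0,0,-0.01,0,0],[0,0,0,0,0],[0,0,0,0,0],[0,0,0,0,0],[0,0,0,0,0],[0,0,0,0,0]]}}

```text
time_s: 11.38
tcp_pos: [0.6534, 0.0038, 0.278]
eef_rot: [-90.0, -0.1, 176.5]
contact_force: [-0.0, 0.3, 0.1]
gripper_width: 0.0875
```

```bash
python3 - <<'E'
from h import *
s=r.get_state();print(s['tcp_pos'],s['contact_force'],s['gripper_width'])
for n in('scene','side','wrist'):
    c=r.capture(n);cv2.imwrite(f'pics/{n}6.png',c['image'][:,:,::-1])
E
```

```text
[0.65343041 0.00378201 0.27799906] [-0.02697256  0.29433255  0.0737348 ] 0.08746086110874388
```

View pics/scene6.png

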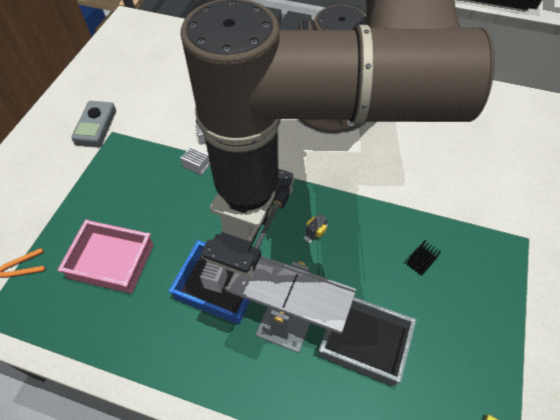

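View pics/side6.png

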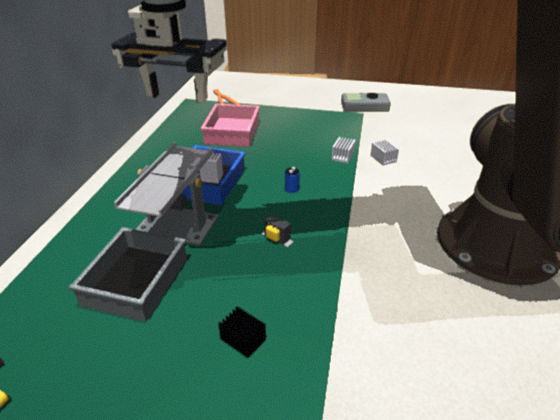

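View pics/wrist6.png

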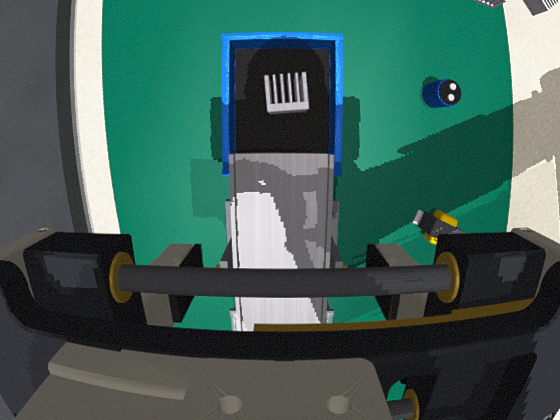

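The sink lies inside the blue bin (scene (213,275), wrist (287,90)), the tray is level again, and the black sink is still at (423,258). I'll check once more that it is at rest, then hand in.

Request:
{"api": "jog_arm", "payload": {"steps": [[0,0,0,0,0],[0,0,0,0,0],[0,0,0,0,0],[0,0,0,0,0],[0,0,0,0,0],[0,0,0,0,0]]}}

```text
time_s: 12.03
tcp_pos: [0.6539, 0.0038, 0.2793]
eef_rot: [-90.0, 0.0, 176.5]
contact_force: [0.3, 0.2, -0.5]
gripper_width: 0.0876
```

```bash
python3 - <<'E'
from h import *
a=cv2.imread('pics/wrist6.png').astype(int);c=r.capture('wrist')
b=c['image'][:,:,::-1].astype(int)
d=abs(a-b).max(2);print('changed px in bin',(d[30:160,220:345]>60).sum())
o=load('scene')['image'].astype(int);n=r.capture('scene')['image'].astype(int)
print('black sink change',(abs(o-n).max(2)[235:280,400:445]>60).sum())
print(r.get_state()['contact_force'],r.get_state()['time_s'])
print(r.close_job())
E
```

```text
changed px in bin 255
black sink change 0
[-0.28364835  0.78238124  0.21758514] 12.1333
the job is handed in; nothing more can be done
None
```

The silver heat sink is in the blue bin, and the job was handed in at 12.1 s of the 40 s allowed. I took the silver one farthest from the base (0.55 m). I gripped it by its outer fins and set it on the blue-bin half of the tray, about 74 mm from the pivot, with the tray still level. Then I released it without moving the arm and lifted straight up. Its own weight tipped the tray and it slid off.

**Last checks:**
- **Heat sink:** the scene, side and wrist views show it inside the blue bin.
- **Tray and gripper:** the tray is level again, the gripper is clear and open, and the contact force is near zero.
- **Black heat sink:** no changed pixels in its area.

**Unclear readings:**
- **Stillness:** comparing two wrist pictures to confirm the sink was at rest showed 255 changed pixels around the bin. The arm settled about 1.3 mm between the two pictures, which could explain it through shifted edges. I did not confirm that separately before handing in.
- **Touchdown:** the force reading was too noisy (about 1 N) to show the moment of contact. The release height, within about 0.3 mm of the tray, comes from the measured heights.

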